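# Weigh a returned part on a hand scale

### The arm

A 7-joint arm with a two-finger parallel gripper is mounted at the origin on the work surface. World frame = base frame: x ahead of the robot, y to its left, z up, the work surface at z = 0. Lengths are in m, angles in rad, forces in N, time in s.
With the tool pointing down it reaches from about 0.4 to 0.85 m from the base axis. Payload 10.4 kg.
Tool frame: the origin (TCP) lies at the very end of the fingers, on their centre line; the grasp point (between the pads) lies 19 mm behind it; z points along the fingers, y is the direction in which the jaws open and shut (so a half turn about z gives the same grasp; the last joint's range is limited). The gripper opens to 85 mm and grips with 20 to 120 N. Pads are 22 mm wide; open, the fingers measure 114 mm over their backs; the gripper's body (76 mm by 85 mm) begins 54 mm behind the grasp point. The pads swing forward as they close: fully open they stand 13 mm farther back than shut.
Start: joints at [-1.153, 0.332, -0.065, 1.46, 0.022, 1.35, -0.088], TCP at [0.267, 0.565, 0.231] pointing down, gripper open.
Joint ranges: [-2.6, 2.6], [-0.5, 2.12], [-1.47, 1.34], [0.16, 2.42], [-1.27, 4.41], [0.06, 2.06], [-2.6, 2.6]. Speed limits (rad/s): [2.22, 2.22, 2.79, 2.79, 3.14, 3.14, 3.14].

### API

Orientations are given as a unit quaternion [x, y, z, w].
In Python, from workcell import get_obs, camera, camera_info, hand_in gives the robot as it stands.
- The arm moves only by the tool move_arm, never from a script. Its argument "moves" is a list of rows, each a list of 3 entries, a list of its own where there are three numbers: the shift along the tool's x, y, z in units of 25 mm (1.0 is 25 mm), then the turn, a rotation vector about the tool's x, y, z in degrees, then the opening, from 0 (shut) to 1 (fully open). A call has 1 to 5 rows; each row shifts and turns the commanded pose from where the row before left it, along the tool's axes as they then stand; what a row does not reach is not made up. A row lasts 1/8 s, in which the tool goes at most 62.5 mm and 10.7 degrees, less where a joint would pass 70% of its speed; a pose out of reach is approached as far as the arm can. A call is refused whole if a number of a shift passes 1 or a number of a turn 10.7, either way. A call with a gripper value outside its range is refused whole. The fingers move at their own pace and stop on an object; "squeeze" is the grip in N (left out, the last holds). Time passes only in rows, so rows that do not move let the fingers close. It gives the time, the measured TCP pose, the force and the opening at its end, in the units of the state.
- get_obs(): the state, without advancing time (a new reading comes with each control period).
- camera(name): name is "scene" or "top" or "wrist"; returns the picture (480x640x3 uint8, red, green, blue); there is no depth.
- camera_info(name): a dict with "fx", "fy", "cx", "cy" (pixels), "origin" and "rotation" of the camera in the world. Camera axes: x right, y down, z forward; pixel columns grow to the right and rows downward; lengths in m; the calibration is good to about 2 mm. A picture is of the moment at which its call begins: read the wrist's pose just before it. camera_info takes no time and is no camera call; for the wrist camera it gives the pose at the moment of the call.
- hand_in(): hands the job in, once; it reports no verdict.
The state is a dict: "clock": time; "joint_pos": joint angles; "joint_velocities": joint speeds; "tau": joint torques, N m; "position": TCP position; "ee_rot": TCP orientation; "ft_force": force on the tool from outside, world axes, zero at the start; "torque": the same for the moment, N m; "grip_width": opening from 0.0 (shut) to 1.0 (fully open).
Only numpy, scipy, OpenCV 4.12 (cv2) and the standard library are available. Lean on these libraries where they do the work, as an engineer would, in place of code of your own. Each camera call takes 0.05 s, during which the arm holds its last target. There are 200 camera calls.

### The job

Weigh the small carton: take the hand scale out of its holder by the orange grip, catch the carton's black carrying bar in the hook, and raise it smoothly until the carton hangs just clear of the desk (about a centimetre, never more than two), keeping it steady there for more than a second so the pointer can be read; the pointer must never run onto the red line. Then lower the carton gently where it stood without pushing it down hard, unhook it, and lower the scale fully home into its holder before letting go. Do not lift the carton by hand, and leave the bottle, the mug and the fan alone.

Things in the scene. Friction and masses are not known exactly. Their poses are not given: they have to be found in the camera images.
- scale: Spring hand scale, 0.19 kg, hanging upright in the holder at the start. Origin: centre of the underside of its black flange (74 (x) x 58 (y) x 6 mm); z up. Grey tube below the flange: 40 (x) x 24 (y) mm, z = 0 to -85 mm, white face with black marks every 10 mm and a red line on both broad sides. A steel hook comes out of its lower end.
- scale_grip (a point): Centre of the scale's orange grip, on the scale's axis 27 mm above its origin. The grip is 60 mm along the scale's x, 20 mm along y (the width to pinch) and stands on the flange from z = 6 to 48 mm.
- hook_bowl (a point): Inside bottom of the hook, where a bar rests: on the scale's axis, 126.5 mm below the scale's origin when the spring is slack; moves with the hook. Hook: 7 mm round bar bent in the scale's x-z plane, lowest point 7 mm below this. Its shank stands on the -x side, centre line 14 mm to -x, upright to 29 mm above this point, then leans back to the axis.
- hook_tip (a point): Top of the hook's upturned free end, 12 mm to the scale's +x and 8 mm above hook_bowl; the end reaches out to 16 mm. A bar along the scale's y enters over this tip: the hook moves to its own +x under the bar until the shank meets it, then up.
- hook (a joint): How far the load has drawn the hook out of the tube, in m (this is the scale's reading): 0 slack (it hangs at about 0.002 by its own weight), straight down along the scale's axis, spring 120 N/m (about 82 mm per kg), light damping. The red pointer on the tube shows it; the red line is at 0.075, the stop at 0.080.
- holder: Grey upright sleeve fixed to the desk on a dark 110 x 90 x 6 mm foot. Origin: centre of the foot's underside, on the desk; z up. Sleeve open at the top, rim at z = 155 mm, inside 54 (x) x 38 (y) mm, walls 8 mm. The scale's tube and hook hang inside, its flange lies flat on the rim (scale's origin 155 mm above the holder's origin, x axes alike at the start; a half turn fits as well).
- carton: Brown cardboard carton with a blue band, 110 (x) x 90 (y) x 50 (z) mm, standing on the desk, weight unknown between about 0.3 and 0.8 kg. Origin: centre of its underside; z up. The black carrying bail stands on its lid.
- bail (a point): Middle of the bail's crossbar, 94 mm above the carton's origin. The bar is 8 mm thick, lies along the carton's y and is 70 mm long between the centre lines of two 8 mm uprights at y = -35 and +35 mm; 38 mm free height between the 2 mm black plate on the lid (top at 52 mm) and the bar's underside (90 mm). The carton's centre of mass is below this point.
- sanitiser: Bystander: green closed bottle, diameter 52 mm, 140 mm tall; origin at the centre of its underside.
- mug: Bystander: blue mug, diameter 80 mm, 90 mm tall; origin at the centre of its underside.
- fan: Bystander: black square cooling fan lying flat, 80 x 80 x 25 mm; origin at the centre of its underside.
Mind the look-alikes: they are no part of the job. What is meant by the scale is not purple or yellow, and is the larger of those in its own colour.

How it is judged:
By the outcome, as a careful person would: the job done as asked, in the order asked, and still so for the second after the job is handed in, with the robot touching nothing.
It also fails if it takes over 64 s, if anything falls off the work surface, if the arm or the gripper's body presses on something with over 40 N, if the wrist force passes 120 N, or if a joint passes its speed limit or range.

## Working session

There is one attempt and no reset: what is moved stays moved. The work goes in short steps, Python scripts to look and compute and a tool call to move; the robot and the scene stay as the last step left them, time stands still between calls to the robot, and variables do not carry over. Pictures are saved under pics/ and viewed, about 8 in all and at most 12, crops included, and the job is handed in when it is done.

Besides the shell and the picture viewer there is one more tool, called after "Call:" as a command line: name --argument value ..., lists and objects as JSON in quotes. move_arm: Moves the arm, as the interface text tells. Its arguments: {"type":"object","properties":{"moves":{"type":"array","items":{"type":"array"}},"squeeze":{"type":"number"}},"required":["moves"]}

```bash
mkdir -p pics; python3 - <<'E'
from workcell import *
import cv2,numpy as np
o=get_obs();print({k:np.round(v,3) for k,v in o.items()})
for n in("scene","top"):
    i=camera_info(n);print(n,i)
    cv2.imwrite(f"pics/{n}0.png",camera(n)[:,:,::-1])
E
```

```text
{'clock': np.float64(0.0), 'joint_pos': array([-1.153,  0.333, -0.065,  1.461,  0.022,  1.35 , -0.088]), 'joint_velocities': array([-0.002,  0.001,  0.001,  0.   , -0.   ,  0.   ,  0.001]), 'tau': array([-0.0000e+00, -6.2545e+01,  4.9000e-02, -3.9161e+01,  1.6000e-02,
        1.0000e-02,  0.0000e+00]), 'position': array([0.267, 0.565, 0.231]), 'ee_rot': array([ 0.219,  0.976, -0.001, -0.   ]), 'ft_force': array([-1.038, -1.085,  0.349]), 'torque': array([-0.022,  0.03 ,  0.014]), 'grip_width': np.float64(0.999)}
scene {'fx': 490.58832339365847, 'fy': 490.58832339365847, 'cx': 314.97223616782117, 'cy': 242.13120049360296, 'origin': array([0.85154904, 0.41203641, 0.82649982]), 'rotation': array([ 0.26675771,  0.89859688, -0.33381854, -0.09964514])}
top {'fx': 483.2864905520969, 'fy': 483.2864905520969, 'cx': 318.8576454315965, 'cy': 239.7146792074682, 'origin': array([ 0.33960613, -0.07721744,  1.08935804]), 'rotation': array([ 0.75395756, -0.64863032,  0.06705311, -0.07956498])}
```

View pics/scene0.png

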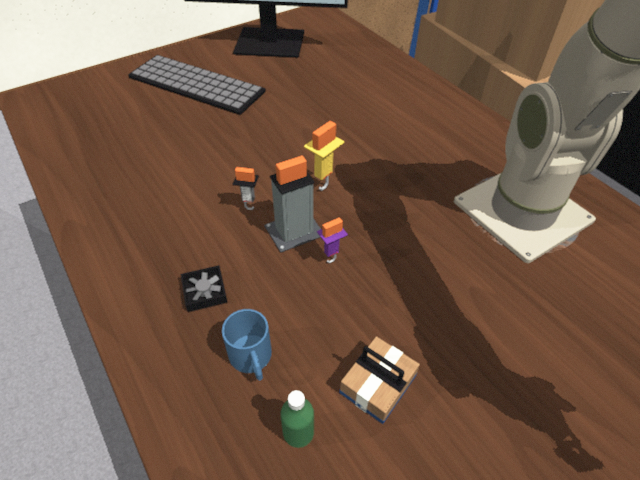

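View pics/top0.png

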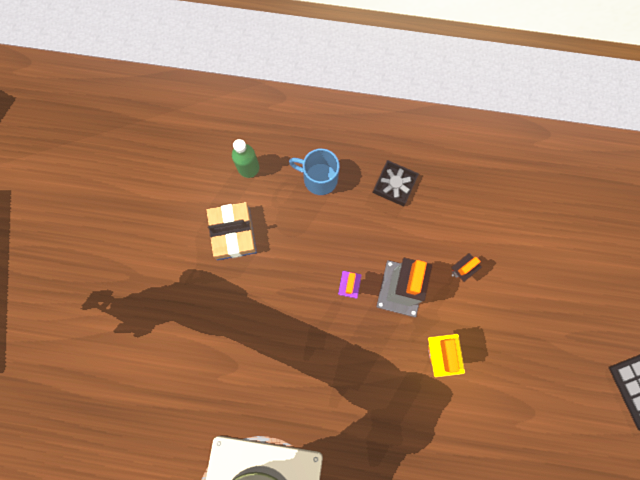

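The possible scales are:
- Black/grey scale in the holder: scene (292,170), top (417,277).
- Small black/grey scale: scene (245,176), top (467,267).
- Purple scale: scene (333,230), top (350,284).
- Yellow scale: scene (324,145), top (447,356).

I choose the large black/grey one in the holder. The carton is at top (231,230), the mug at top (320,172), the bottle at top (246,160) and the fan at top (396,183). Next I'll take close crops.

```bash
cat > h.py <<'E'
import cv2,numpy as np
from scipy.spatial.transform import Rotation as R
from workcell import *
def ray(n,u,v,i=None):
    i=i or camera_info(n); d=R.from_quat(i["rotation"]).apply([(u-i["cx"])/i["fx"],(v-i["cy"])/i["fy"],1]); return np.array(i["origin"]),d
def atz(n,u,v,z,i=None):
    o,d=ray(n,u,v,i); return o+d*(z-o[2])/d[2]
def proj(n,p,i=None):
    i=i or camera_info(n); c=R.from_quat(i["rotation"]).inv().apply(np.array(p)-i["origin"]); return np.array([i["cx"]+i["fx"]*c[0]/c[2],i["cy"]+i["fy"]*c[1]/c[2]])
E
python3 - <<'E'
from h import *
t=cv2.imread("pics/top0.png");s=cv2.imread("pics/scene0.png")
def c(im,u,v,w=80,h=60):
    return cv2.resize(im[v:v+h,u:u+w],(400,300),interpolation=cv2.INTER_CUBIC)
m=np.vstack([np.hstack([c(t,370,250),c(t,195,195)]),np.hstack([c(s,255,150,),c(s,335,335,96,72)])])
cv2.imwrite("pics/crop.png",m)
print(atz("top",417,277,.2),atz("scene",292,170,.18),atz("top",231,230,.05))
E
```

```text
[ 0.48271322 -0.23730072  0.2       ] [ 0.4813654  -0.23874723  0.18      ] [0.54942306 0.15297254 0.05      ]
```

View pics/crop.png

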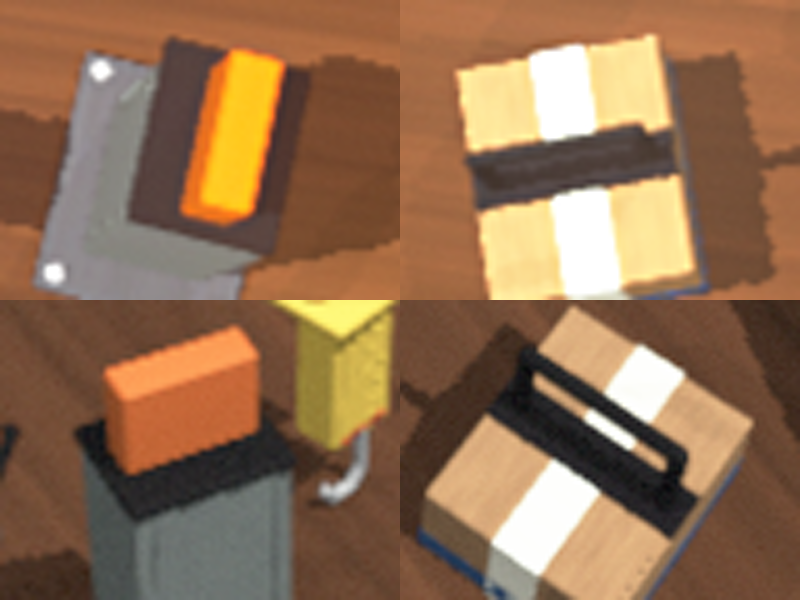

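```bash
python3 - <<'E'
from h import *
g=np.array([atz("top",370+x/5,250+y/5,.203) for x,y in[(232,48),(285,58),(243,222),(200,208)]])
print("grip",g.round(4),g.mean(0),[np.linalg.norm(g[i]-g[i-1]) for i in range(4)]); d=g[0]+g[1]-g[2]-g[3];print("ang",np.degrees(np.arctan2(d[1],d[0])))
gs=np.array([atz("scene",255+x/5,150+(y-300)/5,.203) for x,y in[(105,372),(238,326),(258,348),(124,395)]])
print("grip scene",gs.mean(0)); d=gs[1]+gs[2]-gs[0]-gs[3];print("ang",np.degrees(np.arctan2(d[1],d[0])))
S=lambda x,y,z:atz("scene",335+(x-400)/4.1667,335+(y-300)/4.1667,z)
a,b=S(527,352,.096),S(680,448,.096)
print("bar",a,b,(a+b)/2,np.linalg.norm(a-b)); d=b-a;print("ang",np.degrees(np.arctan2(d[1],d[0])))
c=np.array([S(*p,.05) for p in[(573,308),(752,425),(425,493)]]);print("lid scene",c.round(4),np.linalg.norm(c[0]-c[1]),np.linalg.norm(c[0]-c[2]),(c[1]+c[2])/2)
T=lambda x,y,z:atz("top",195+(x-400)/5,195+y/5,z)
c=np.array([T(*p,.05) for p in[(457,70),(660,35),(695,285)]]);print("lid top",c.round(4),np.linalg.norm(c[0]-c[1]),np.linalg.norm(c[2]-c[1]),(c[0]+c[2])/2)
for n,u,v,z in[("top",246,165,0.05),("top",240,145,.14),("top",320,165,.09),("top",467,267,.05),("top",350,284,.06),("top",447,356,.06)]:print(u,v,atz(n,u,v,z))
E
```

```text
grip [[ 0.5144 -0.2321  0.203 ]
 [ 0.5136 -0.252   0.203 ]
 [ 0.4508 -0.2431  0.203 ]
 [ 0.4535 -0.227   0.203 ]] [ 0.48309033 -0.23856275  0.203     ] [np.float64(0.06108160704922013), np.float64(0.019868113271150838), np.float64(0.0634244775987435), np.float64(0.016355468472101148)]
ang -6.478275949646428
grip scene [ 0.4832659  -0.23647252  0.203     ]
ang 175.53305994692104
bar [0.56276383 0.12367672 0.096     ] [0.53818655 0.18881791 0.096     ] [0.55047519 0.15624732 0.096     ] 0.06962340379049753
ang 110.67111090492915
lid scene [[0.5153 0.0994 0.05  ]
 [0.487  0.1831 0.05  ]
 [0.6172 0.1338 0.05  ]] 0.08829937165809047 0.10752346767124728 [0.55207362 0.15843507 0.05      ]
lid top [[0.5885 0.2162 0.05  ]
 [0.6179 0.1296 0.05  ]
 [0.5084 0.094  0.05  ]] 0.09147873107759408 0.11520799027748832 [0.54842844 0.15509233 0.05      ]
246 165 [0.70363006 0.14757212 0.05      ]
240 145 [0.71381869 0.14853458 0.14      ]
320 165 [ 0.713685   -0.02102745  0.09      ]
467 267 [ 0.54477104 -0.36922193  0.05      ]
350 284 [ 0.46893279 -0.1227189   0.06      ]
447 356 [ 0.35082519 -0.34166326  0.06      ]
```

The large grey scale is confirmed. Its grip is at about (0.483, -0.2375) with its long axis at about -5.5°; the two cameras agree within 2 mm, and the 60x20 size matches. The bail is at about (0.5505, 0.156) with its bar at about 109.5°, and its measured 70 mm length matches. I'll go above the grip now.

Call:
move_arm --moves '[[[-1, -0.8, 0], [0, 0, 0], 1], [[-1, -0.8, 0], [0, 0, 0], 1], [[-1, -0.8, 0], [0, 0, 0], 1], [[-1, -0.8, 0], [0, 0, 0], 1], [[-1, -0.8, 0], [0, 0, 0], 1]]'

```text
clock: 0.72
position: [0.3373, 0.4204, 0.231]
ee_rot: [0.219, 0.976, -0.0, -0.0]
ft_force: [0.1, 0.5, -0.2]
grip_width: 0.997
```

Call:
move_arm --moves '[[[-1, -1, 0], [0, 0, 0], 1], [[-1, -1, 0], [0, 0, 0], 1], [[-1, -1, 0], [0, 0, 0], 1], [[-1, -1, 0], [0, 0, 0], 1], [[-1, -1, 0], [0, 0, 0], 1]]'

```text
clock: 1.35
position: [0.3969, 0.2539, 0.2311]
ee_rot: [0.219, 0.976, -0.0, -0.0]
ft_force: [0.8, -1.3, 1.3]
grip_width: 0.998
```

Call:
move_arm --moves '[[[-1, -1, 0], [0, 0, 0], 1], [[-1, -1, 0], [0, 0, 0], 1], [[-1, -1, 0], [0, 0, 0], 1], [[-1, -1, 0], [0, 0, 0], 1], [[-1, -1, 0], [0, 0, 0], 1]]'

```text
clock: 1.98
position: [0.4566, 0.0876, 0.2311]
ee_rot: [0.219, 0.976, -0.0, -0.0]
ft_force: [0.4, -0.4, 0.2]
grip_width: 1.004
```

Call:
move_arm --moves '[[[-0.8, -1, 0], [0, 0, 0], 1], [[-0.8, -1, 0], [0, 0, 0], 1], [[-0.8, -1, 0], [0, 0, 0], 1], [[-0.8, -1, 0], [0, 0, -9.9], 1], [[0, 0, 0], [0, 0, -9.9], 1]]'

```text
clock: 2.6
position: [0.4861, -0.0385, 0.2311]
ee_rot: [0.047, 0.999, -0.0, -0.0]
ft_force: [-0.5, 0.2, 0.7]
grip_width: 1.001
```

Call:
move_arm --moves '[[[-0.1, -1, 0], [0, 0, 0], 1], [[-0.1, -1, 0], [0, 0, 0], 1], [[-0.1, -1, 0], [0, 0, 0], 1], [[-0.1, -1, 0], [0, 0, 0], 1], [[-0.1, -1, 0], [0, 0, 0], 1]]'

```text
clock: 3.22
position: [0.4865, -0.1622, 0.2311]
ee_rot: [0.048, 0.999, 0.0, -0.0]
ft_force: [0.3, 0.8, 0.6]
grip_width: 0.999
```

Call:
move_arm --moves '[[[-0.1, -1, -0.5], [0, 0, 0], 1], [[0, -1, -0.5], [0, 0, 0], 1], [[0, -0.9, 0], [0, 0, 0], 1], [[0, 0, 0], [0, 0, 0], 1]]'

```text
clock: 3.72
position: [0.4816, -0.2354, 0.2561]
ee_rot: [0.049, 0.999, -0.0, -0.0]
ft_force: [0.2, 0.0, -0.1]
grip_width: 1.002
```

```bash
python3 - <<'E'
from h import *
o=get_obs();print(o["position"],o["ee_rot"],o["ft_force"])
i=camera_info("wrist");cv2.imwrite("pics/w1.png",camera("wrist")[:,:,::-1])
import pickle;pickle.dump(i,open("w1.pkl","wb"));print(i, proj("wrist",[.4832,-.2375,.203],i))
E
```

```text
[ 0.48159979 -0.23544639  0.25609246] [ 4.90961426e-02  9.98793992e-01 -2.39715307e-04 -2.70252198e-04] [ 0.20589643  0.02310104 -0.05952502]
{'fx': 334.58199249596294, 'fy': 334.58199249596294, 'cx': 321.2966568003236, 'cy': 244.73228282276634, 'origin': array([ 0.40587468, -0.22846233,  0.3984749 ]), 'rotation': array([0.73199524, 0.66414016, 0.10153079, 0.11310315])} [319.4373269  269.46608701]
```

View pics/w1.png

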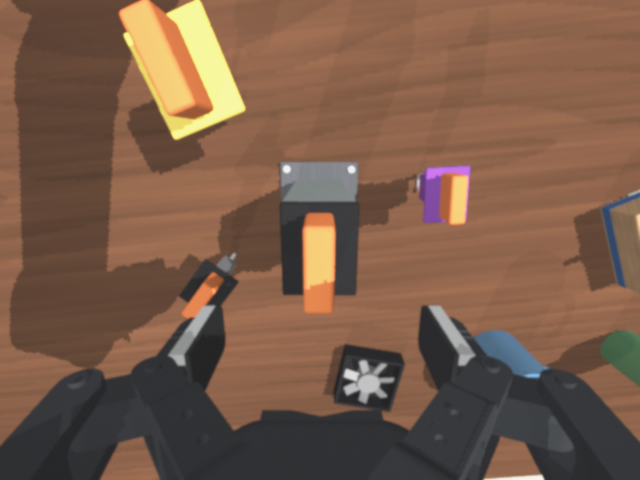

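The wrist view shows the grip centred at about (319,268), against a predicted (319,269), and aligned with the jaws. The fan, the purple scale and the small grey scale are clear of the fingers. I'll descend and grip.

Call:
move_arm --moves '[[[-0.07, -0.08, 0.9], [0, 0, 0], 1], [[0, 0, 0.9], [0, 0, 0], 1], [[0, 0, 0.9], [0, 0, 0], 1], [[0, 0, 0.8], [0, 0, 0], 1], [[0, 0, 0], [0, 0, 0], 1]]'

```text
clock: 4.4
position: [0.4833, -0.2344, 0.1674]
ee_rot: [0.047, 0.999, 0.001, -0.001]
ft_force: [0.8, 0.3, 0.9]
grip_width: 1.002
```

Call:
move_arm --moves '[[[0, 0, 0], [0, 0, 0], 0.5], [[0, 0, 0], [0, 0, 0], 0.3], [[0, 0, 0], [0, 0, 0], 0.1], [[0, 0, 0], [0, 0, 0], 0], [[0, 0, 0], [0, 0, 0], 0]]' --squeeze 80

```text
clock: 5.03
position: [0.4842, -0.2363, 0.1693]
ee_rot: [0.048, 0.999, -0.0, 0.001]
ft_force: [-0.9, -0.2, 5.4]
grip_width: 0.221
```

Call:
move_arm --moves '[[[0, 0, 0], [0, 0, 0], 0], [[0, 0, 0], [0, 0, 0], 0]]'

```text
clock: 5.28
position: [0.4842, -0.2363, 0.1693]
ee_rot: [0.048, 0.999, -0.0, 0.0]
ft_force: [-0.9, 0.0, 5.3]
grip_width: 0.219
```

Call:
move_arm --moves '[[[0, 0, -0.3], [0, 0, 0], 0], [[0, 0, -0.7], [0, 0, 0], 0], [[0, 0, -0.8], [0, 0, 0], 0], [[0, 0, -0.8], [0, 0, 0], 0], [[0, 0, -0.8], [0, 0, 0], 0]]'

```text
clock: 5.9
position: [0.4838, -0.2361, 0.2554]
ee_rot: [0.048, 0.999, 0.0, 0.0]
ft_force: [-0.4, -0.0, -2.4]
grip_width: 0.222
```

Call:
move_arm --moves '[[[0, 0, -0.8], [0, 0, 0], 0], [[0, 0, -0.8], [0, 0, 0], 0], [[0, 0, -0.8], [0, 0, 0], 0], [[0, 0, -0.6], [0, 0, 0], 0], [[0, 0, 0], [0, 0, 0], 0]]'

```text
clock: 6.52
position: [0.4842, -0.2363, 0.33]
ee_rot: [0.048, 0.999, -0.0, 0.001]
ft_force: [-0.3, -0.6, -2.5]
grip_width: 0.224
```

```bash
python3 - <<'E'
from h import *
o=get_obs();print(o["position"],o["ee_rot"],o["ft_force"],o["torque"])
s=camera("scene")[:,:,::-1]
p=proj("scene",[*o["position"][:2],.22]);print(p)
u,v=int(p[0]),int(p[1]);cv2.imwrite("pics/s1.png",cv2.resize(s[max(v-90,0):v+90,u-100:u+100],(800,600) if 0 else (660,594),interpolation=cv2.INTER_CUBIC));print(u-100,max(v-90,0))
E
```

```text
[ 0.48417906 -0.23628443  0.32997501] [ 4.76537127e-02  9.98863478e-01 -1.20012235e-04  9.28557219e-04] [-0.34832872 -0.5642075  -2.49497575] [-0.01699703 -0.0723273   0.004807  ]
[290.70112768 155.36094375]
190 65
```

View pics/s1.png

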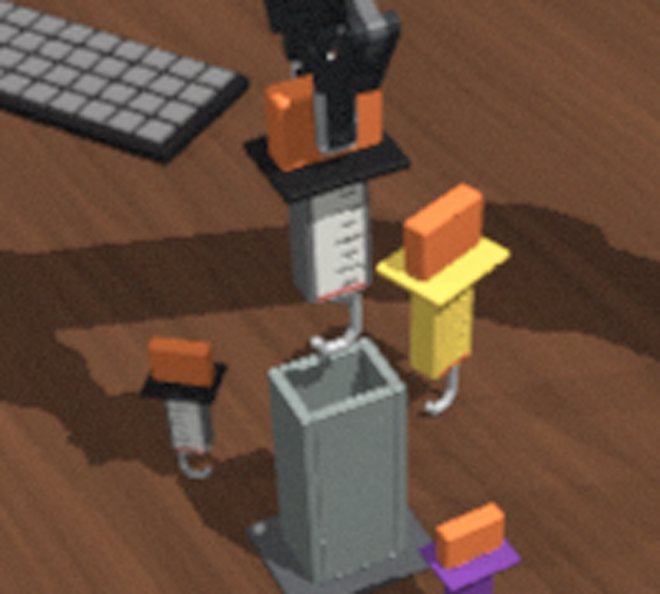

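Shot s1 shows the scale out of its holder. The hook's shank is at the right of the image and the tip at the left, so the tip points outward: scale +x is world -5.5°. I'll turn it about +24.7° and carry it to the inner side of the bail.

Call:
move_arm --moves '[[[0, 0, -0.3], [0, 0, -8.2], 0], [[0, 0, 0], [0, 0, -8.3], 0], [[0, 0, 0], [0, 0, -8.2], 0], [[-0.2, 0.5, 0], [0, 0, 0], 0], [[-0.4, 1, 0], [0, 0, 0], 0]]'

```text
clock: 7.2
position: [0.4852, -0.1952, 0.3356]
ee_rot: [-0.164, 0.986, 0.0, -0.001]
ft_force: [0.7, 0.0, -1.5]
grip_width: 0.223
```

Call:
move_arm --moves '[[[-0.4, 1, 0], [0, 0, 0], 0], [[-0.4, 1, 0], [0, 0, 0], 0], [[-0.4, 1, 0], [0, 0, 0], 0], [[-0.4, 1, 0], [0, 0, 0], 0], [[-0.4, 1, 0], [0, 0, 0], 0]]'

```text
clock: 7.82
position: [0.4913, -0.0593, 0.3358]
ee_rot: [-0.166, 0.986, 0.0, -0.0]
ft_force: [0.5, 0.4, -1.8]
grip_width: 0.218
```

Call:
move_arm --moves '[[[-0.4, 1, 0], [0, 0, 0], 0], [[-0.4, 1, 0.4], [0, 0, 0], 0], [[-0.4, 1, 0.6], [0, 0, 0], 0], [[-0.4, 1, 0.6], [0, 0, 0], 0], [[-0.4, 1, 0.6], [0, 0, 0], 0]]'

```text
clock: 8.45
position: [0.497, 0.0751, 0.2804]
ee_rot: [-0.166, 0.986, 0.0, -0.0]
ft_force: [0.5, -0.5, -2.0]
grip_width: 0.224
```

Call:
move_arm --moves '[[[-0.4, 0.9, 0.5], [0, 0, 0], 0], [[-0.5, 0.9, 0.4], [0, 0, 0], 0], [[-0.35, 0.6, 0.3], [0, 0, 0], 0], [[0, 0, 0], [0, 0, 0], 0], [[0, 0, 0], [0, 0, 0], 0]]'

```text
clock: 9.07
position: [0.5075, 0.1393, 0.2516]
ee_rot: [-0.166, 0.986, -0.0, 0.0]
ft_force: [-0.3, 0.4, -1.9]
grip_width: 0.224
```

```bash
python3 - <<'E'
from h import *
o=get_obs();print(o["position"],o["ee_rot"],o["ft_force"],o["torque"])
s=camera("scene")[:,:,::-1];t=camera("top")[:,:,::-1]; w=camera("wrist")[:,:,::-1]
x,y,z=o["position"];print("pred bowl",proj("scene",[x,y,z-.0143-.1285]))
cv2.imwrite("pics/s2.png",np.hstack([cv2.resize(s[310:420,325:430],(525,550),interpolation=cv2.INTER_CUBIC),cv2.resize(w,(240,180))[...].repeat(1,0) if 0 else np.vstack([cv2.resize(w,(275,206)),np.zeros((344,275,3),np.uint8)])]))
cv2.imwrite("pics/w2.png",w)
E
```

```text
[0.50753231 0.13928573 0.25163247] [-1.66246951e-01  9.86084128e-01 -1.56620430e-04  1.38720731e-04] [-0.31986705  0.44888314 -1.92905321] [-0.00918972 -0.05641693  0.03138134]
pred bowl [398.36092861 334.48942629]
```

View pics/s2.png

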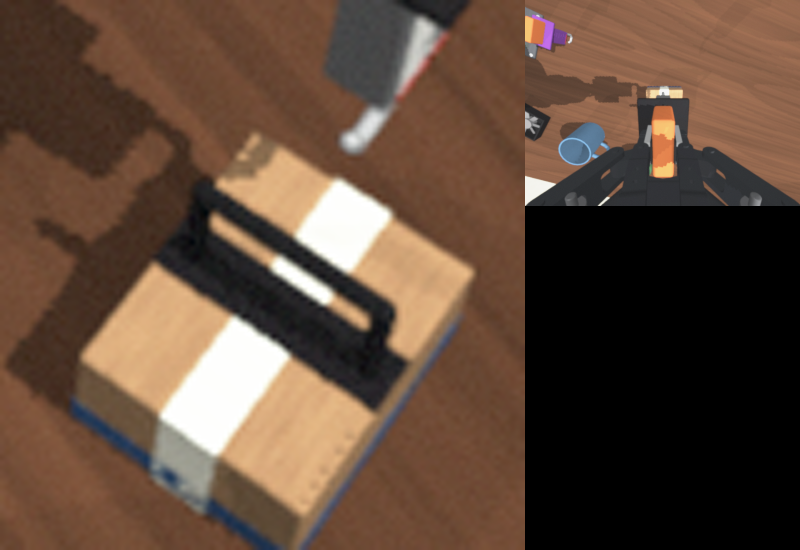

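The tip sits at crop (352,143), and the predicted bowl at crop (367,122) agrees with what I see. The bar's middle is at about crop (295,250). I'll lower, then slide under the bar.

Call:
move_arm --moves '[[[0, 0.05, 0.5], [0, 0, 0], 0], [[0, 0.05, 0.5], [0, 0, 0], 0], [[0, 0, 0.4], [0, 0, 0], 0], [[0, 0, 0.2], [0, 0, 0], 0], [[0, 0, 0], [0, 0, 0], 0]]'

```text
clock: 9.85
position: [0.5065, 0.1425, 0.2109]
ee_rot: [-0.167, 0.986, -0.0, -0.0]
ft_force: [0.4, 0.5, -2.3]
grip_width: 0.22
```

Call:
move_arm --moves '[[[-0.4, 0, 0], [0, 0, 0], 0], [[-0.4, 0, 0], [0, 0, 0], 0], [[-0.4, 0, 0], [0, 0, 0], 0], [[-0.35, 0, 0], [0, 0, 0], 0], [[-0.3, 0, 0], [0, 0, 0], 0]]'

```text
clock: 10.48
position: [0.5508, 0.1581, 0.2112]
ee_rot: [-0.167, 0.986, -0.0, -0.0]
ft_force: [-0.8, -1.3, -1.5]
grip_width: 0.219
```

Call:
move_arm --moves '[[[0, 0, 0], [0, 0, 0], 0]]'

```text
clock: 10.6
position: [0.5506, 0.158, 0.2111]
ee_rot: [-0.167, 0.986, -0.0, -0.0]
ft_force: [0.1, 0.2, -1.8]
grip_width: 0.225
```

```bash
python3 - <<'E'
from h import *
o=get_obs();print(o["position"],o["ee_rot"],o["ft_force"],o["torque"])
s=camera("scene")[:,:,::-1]
x,y,z=o["position"];print("pred bowl",proj("scene",[x,y,z-.0143-.1285]),"bar",proj("scene",[.5505,.1562,.094]),proj("scene",[.5505,.1562,.05]))
cv2.imwrite("pics/s3.png",cv2.resize(s[300:400,325:435],(660,600),interpolation=cv2.INTER_CUBIC))
E
```

```text
[0.55060192 0.15802783 0.21110894] [-1.67175723e-01  9.85927108e-01 -7.94860459e-05 -9.09438476e-05] [ 0.11112373  0.2476264  -1.82658837] [-0.03574318 -0.00762987 -0.03334398]
pred bowl [382.36626587 367.48970003] bar [383.37123185 359.3707202 ] [380.61781619 371.56951712]
```

View pics/s3.png

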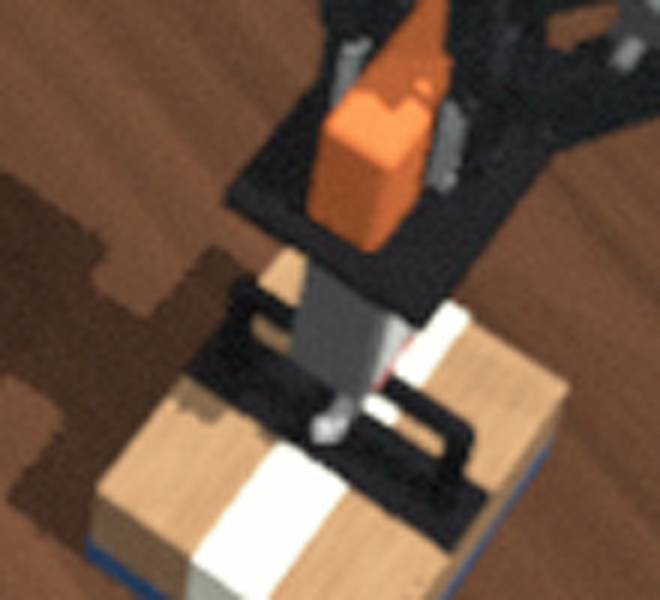

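The tip shows at crop (330,432), past the bar and under its middle, with no contact force. I'll raise slowly while watching the force.

Call:
move_arm --moves '[[[0, 0, -0.3], [0, 0, 0], 0], [[0, 0, -0.3], [0, 0, 0], 0], [[0, 0, -0.2], [0, 0, 0], 0], [[0, 0, -0.2], [0, 0, 0], 0], [[0, 0, -0.2], [0, 0, 0], 0]]'

```text
clock: 11.28
position: [0.5503, 0.1579, 0.2416]
ee_rot: [-0.167, 0.986, 0.0, 0.0]
ft_force: [0.1, 0.4, -3.2]
grip_width: 0.223
```

Call:
move_arm --moves '[[[0, 0, -0.2], [0, 0, 0], 0], [[0, 0, -0.2], [0, 0, 0], 0], [[0, 0, 0], [0, 0, 0], 0]]'

```text
clock: 11.65
position: [0.5503, 0.1579, 0.2516]
ee_rot: [-0.167, 0.986, 0.0, 0.0]
ft_force: [0.0, -0.4, -4.7]
grip_width: 0.226
```

Call:
move_arm --moves '[[[0, 0, -0.1], [0, 0, 0], 0], [[0, 0, -0.1], [0, 0, 0], 0], [[0, 0, -0.1], [0, 0, 0], 0]]'

```text
clock: 12.02
position: [0.5501, 0.1578, 0.2588]
ee_rot: [-0.167, 0.986, 0.0, -0.0]
ft_force: [1.0, -0.5, -4.4]
grip_width: 0.223
```

Call:
move_arm --moves '[[[0, 0, -0.1], [0, 0, 0], 0], [[0, 0, -0.1], [0, 0, 0], 0], [[0, 0, -0.1], [0, 0, 0], 0]]'

```text
clock: 12.4
position: [0.5502, 0.1578, 0.2664]
ee_rot: [-0.167, 0.986, 0.0, -0.0]
ft_force: [1.1, 0.2, -5.3]
grip_width: 0.221
```

```bash
cat >> h.py <<'E'
def check(save=None):
    F=[];ref=cv2.imread("pics/scene0.png")
    for k in range(4):
        s=camera("scene")[:,:,::-1].copy();F.append(get_obs()["ft_force"][2])
    o=get_obs();z=o["position"][2]
    # front face of the carton: blue edge and band; template match with subpixel upsampling
    a,b,c,d=388,416,343,390
    T=cv2.resize(ref[a:b,c:d],None,fx=4,fy=4,interpolation=cv2.INTER_CUBIC);S=cv2.resize(s[a-16:b+8,c-12:d+12],None,fx=4,fy=4,interpolation=cv2.INTER_CUBIC)
    m=cv2.matchTemplate(S,T,cv2.TM_CCOEFF_NORMED);_,v,_,l=cv2.minMaxLoc(m)
    dp=(l[0]/4-12,l[1]/4-16); e=proj("scene",[.6,.17,.01])-proj("scene",[.6,.17,0])
    print("t",round(o["clock"],2),"F",np.round(F,2),np.mean(F).round(2),"z",z.round(4),"rise if still down ext=",round(z-.2328,4),"dp",dp,"match",round(v,3),"px per 10mm",e.round(2))
    if save: cv2.imwrite(save,cv2.resize(s[280:430,315:455],(700,600) if 0 else (560,600),interpolation=cv2.INTER_CUBIC))
E
python3 -c "from h import *;check()"
```

```text
t 12.6 F [-5.72 -5.22 -5.75 -5.23] -5.48 z 0.2663 rise if still down ext= 0.0335 dp (0.5, -1.0) match 0.99 px per 10mm [ 0.41 -2.34]
```

Force is about 3.5 N above baseline, which means 29 mm of stretch. That puts the carton roughly 4 mm up, and the image shift says about 4 mm too. I'll raise it another 5 mm and check.

Call:
move_arm --moves '[[[0, 0, -0.07], [0, 0, 0], 0], [[0, 0, -0.07], [0, 0, 0], 0], [[0, 0, -0.06], [0, 0, 0], 0], [[0, 0, 0], [0, 0, 0], 0], [[0, 0, 0], [0, 0, 0], 0]]'

```text
clock: 13.22
position: [0.5502, 0.1579, 0.2712]
ee_rot: [-0.167, 0.986, 0.0, -0.0]
ft_force: [1.4, -0.2, -4.7]
grip_width: 0.221
```

```bash
python3 -c "from h import *;check('pics/s4.png')"
```

```text
t 13.43 F [-5.64 -5.61 -5.56 -3.75] -5.14 z 0.2712 rise if still down ext= 0.0384 dp (0.75, -2.25) match 0.984 px per 10mm [ 0.41 -2.34]
```

View pics/s4.png

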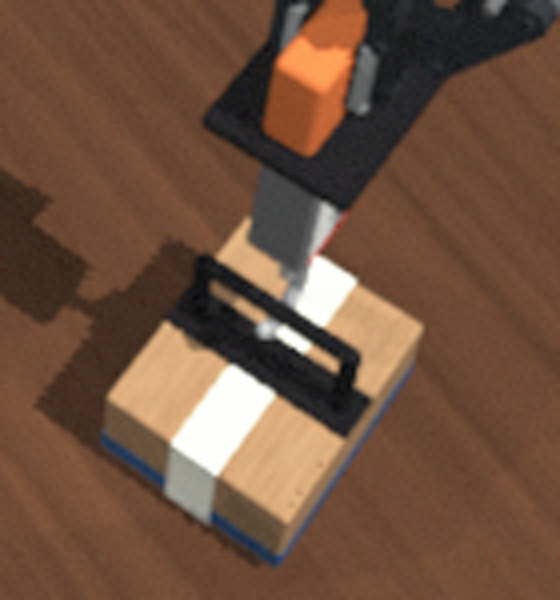

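The carton hangs freely about 10 mm up: force has levelled off at about 3.4 N, the image shift is about 2.3 px, and the pointer is at about 30 mm, far from the red line. I'll hold it steady.

Call:
move_arm --moves '[[[0, 0, 0], [0, 0, 0], 0], [[0, 0, 0], [0, 0, 0], 0], [[0, 0, 0], [0, 0, 0], 0], [[0, 0, 0], [0, 0, 0], 0], [[0, 0, 0], [0, 0, 0], 0]]'

```text
clock: 14.05
position: [0.5502, 0.1579, 0.2713]
ee_rot: [-0.167, 0.986, 0.0, 0.0]
ft_force: [0.5, 0.5, -6.7]
grip_width: 0.221
```

Call:
move_arm --moves '[[[0, 0, 0], [0, 0, 0], 0], [[0, 0, 0], [0, 0, 0], 0], [[0, 0, 0], [0, 0, 0], 0], [[0, 0, 0], [0, 0, 0], 0], [[0, 0, 0], [0, 0, 0], 0]]'

```text
clock: 14.68
position: [0.5503, 0.1579, 0.2713]
ee_rot: [-0.167, 0.986, 0.0, 0.0]
ft_force: [0.4, -0.8, -5.9]
grip_width: 0.221
```

```bash
python3 -c "from h import *;check()"
```

```text
t 14.88 F [-5.58 -5.07 -6.13 -5.27] -5.51 z 0.2713 rise if still down ext= 0.0385 dp (0.75, -2.25) match 0.989 px per 10mm [ 0.41 -2.34]
```

Call:
move_arm --moves '[[[0, 0, 0], [0, 0, 0], 0], [[0, 0, 0], [0, 0, 0], 0], [[0, 0, 0], [0, 0, 0], 0], [[0, 0, 0], [0, 0, 0], 0], [[0, 0, 0], [0, 0, 0], 0]]'

```text
clock: 15.5
position: [0.5503, 0.1579, 0.2713]
ee_rot: [-0.167, 0.986, 0.0, 0.0]
ft_force: [-0.4, 1.8, -5.2]
grip_width: 0.221
```

Call:
move_arm --moves '[[[0, 0, 0.06], [0, 0, 0], 0], [[0, 0, 0.06], [0, 0, 0], 0], [[0, 0, 0.06], [0, 0, 0], 0], [[0, 0, 0.06], [0, 0, 0], 0], [[0, 0, 0.06], [0, 0, 0], 0]]'

```text
clock: 16.12
position: [0.5503, 0.1578, 0.2637]
ee_rot: [-0.167, 0.986, 0.0, 0.0]
ft_force: [0.4, 0.1, -6.0]
grip_width: 0.224
```

Call:
move_arm --moves '[[[0, 0, 0.06], [0, 0, 0], 0], [[0, 0, 0.06], [0, 0, 0], 0], [[0, 0, 0.06], [0, 0, 0], 0], [[0, 0, 0.06], [0, 0, 0], 0], [[0, 0, 0.06], [0, 0, 0], 0]]'

```text
clock: 16.75
position: [0.5503, 0.1579, 0.2563]
ee_rot: [-0.167, 0.986, 0.0, 0.0]
ft_force: [-0.5, -0.8, -4.1]
grip_width: 0.223
```

Call:
move_arm --moves '[[[0, 0, 0.2], [0, 0, 0], 0], [[0, 0, 0.2], [0, 0, 0], 0], [[0, 0, 0.2], [0, 0, 0], 0], [[0, 0, 0.2], [0, 0, 0], 0], [[0, 0, 0.2], [0, 0, 0], 0]]'

```text
clock: 17.38
position: [0.5504, 0.1578, 0.2311]
ee_rot: [-0.167, 0.986, 0.0, 0.0]
ft_force: [-0.3, 0.3, -1.8]
grip_width: 0.225
```

Call:
move_arm --moves '[[[0, 0, 0.25], [0, 0, 0], 0], [[0, 0, 0.25], [0, 0, 0], 0], [[0, 0, 0.15], [0, 0, 0], 0], [[0, 0, 0.05], [0, 0, 0], 0], [[0, 0, 0], [0, 0, 0], 0]]'

```text
clock: 18.0
position: [0.5503, 0.1579, 0.2139]
ee_rot: [-0.167, 0.986, 0.0, 0.0]
ft_force: [0.9, -0.3, -1.3]
grip_width: 0.226
```

```bash
python3 -c "from h import *;check('pics/s5.png');print(get_obs()['position'])"
```

```text
t 18.2 F [-0.98 -2.28 -2.   -1.52] -1.69 z 0.214 rise if still down ext= -0.0188 dp (0.75, 0.25) match 0.995 px per 10mm [ 0.41 -2.34]
[0.55034851 0.15789803 0.21399624]
```

View pics/s5.png

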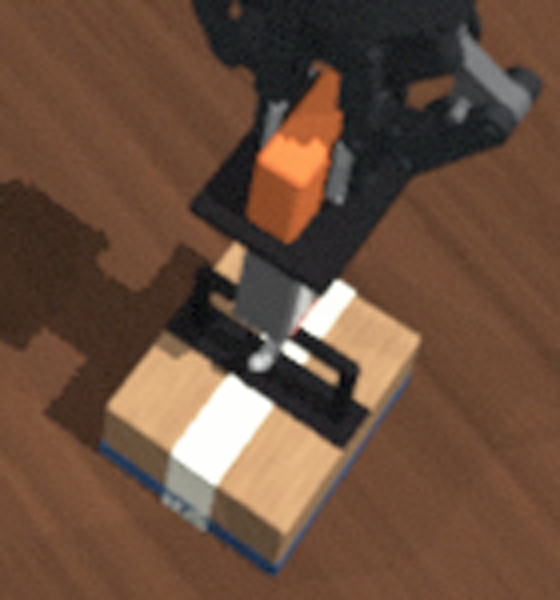

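The carton is back on the desk where it stood, within 1.5 mm by the image, and the scale is slack. I'll back the hook out, raise it, and return to the holder.

Call:
move_arm --moves '[[[0.2, 0, 0.06], [0, 0, 0], 0], [[0.4, 0, 0], [0, 0, 0], 0], [[0.5, 0, 0], [0, 0, 0], 0], [[0.5, 0, 0], [0, 0, 0], 0], [[0.4, 0, 0], [0, 0, 0], 0]]'

```text
clock: 18.82
position: [0.5022, 0.141, 0.2125]
ee_rot: [-0.167, 0.986, 0.0, 0.0]
ft_force: [0.5, -0.3, -2.8]
grip_width: 0.22
```

Call:
move_arm --moves '[[[0, 0, -0.7], [0, 0, 0], 0], [[0, 0, -0.9], [0, 0, 0], 0], [[0, 0, -0.9], [0, 0, 0], 0], [[0, 0, -0.9], [0, 0, 0], 0], [[0.2, -0.6, -0.9], [0, 0, 0], 0]]'

```text
clock: 19.45
position: [0.5035, 0.1266, 0.3218]
ee_rot: [-0.168, 0.986, 0.0, 0.001]
ft_force: [-0.7, 0.2, -2.2]
grip_width: 0.219
```

Call:
move_arm --moves '[[[0.4, -1, -0.6], [0, 0, 0], 0], [[0.4, -1, 0], [0, 0, 0], 0], [[0.4, -1, 0], [0, 0, 0], 0], [[0.4, -1, 0], [0, 0, 0], 0], [[0.4, -1, 0], [0, 0, 0], 0]]'

```text
clock: 20.08
position: [0.4975, -0.0098, 0.3362]
ee_rot: [-0.167, 0.986, 0.0, 0.001]
ft_force: [0.0, 0.5, -1.8]
grip_width: 0.223
```

Call:
move_arm --moves '[[[0.4, -1, 0], [0, 0, 0], 0], [[0.4, -1, 0], [0, 0, 0], 0], [[0.4, -1, 0], [0, 0, 0], 0], [[0.4, -1, 0], [0, 0, 0], 0], [[0.4, -1, 0], [0, 0, 0], 0]]'

```text
clock: 20.7
position: [0.4915, -0.1444, 0.3362]
ee_rot: [-0.167, 0.986, -0.0, 0.001]
ft_force: [0.7, -0.3, -1.2]
grip_width: 0.226
```

Call:
move_arm --moves '[[[0.5, -1, 0], [0, 0, 0], 0], [[0.4, -0.8, 0], [0, 0, 0], 0], [[0, 0, 0], [0, 0, 8.2], 0], [[0, 0, 0], [0, 0, 8.2], 0], [[0, 0, 0], [0, 0, 8.3], 0]]'

```text
clock: 21.32
position: [0.4852, -0.1935, 0.3362]
ee_rot: [0.05, 0.999, -0.0, 0.001]
ft_force: [-1.6, -0.1, -1.8]
grip_width: 0.222
```

Call:
move_arm --moves '[[[0, 0, 0], [0, 0, 0], 0], [[0, 0, 0], [0, 0, 0], 0]]'

```text
clock: 21.58
position: [0.485, -0.1934, 0.3354]
ee_rot: [0.046, 0.999, -0.0, 0.0]
ft_force: [-0.6, 0.4, -2.0]
grip_width: 0.217
```

```bash
python3 - <<'E'
from h import *
o=get_obs();print(o["clock"],o["position"],o["ee_rot"],o["ft_force"],o["grip_width"])
r=R.from_quat(o["ee_rot"]);d=np.array([.4842,-.2363,.1693])-o["position"];print("to go, units",r.inv().apply(d)/.025)
q=R.from_quat([.0477,.99886,0,0]);print("turn deg",np.degrees((r.inv()*q).as_rotvec()))
s=camera("scene")[:,:,::-1];cv2.imwrite("pics/s6.png",cv2.resize(s[60:280,200:400],(540,594),interpolation=cv2.INTER_CUBIC))
E
```

```text
21.575 [ 0.48504178 -0.19336778  0.33539798] [ 4.59602833e-02  9.98943196e-01 -6.33703047e-06  3.78972216e-04] [-0.55228219  0.39240653 -1.99121417] 0.21722392976571558
to go, units [-0.11912412 -1.71327283  6.64397331]
turn deg [0.00134613 0.04341225 0.19958478]
```

View pics/s6.png

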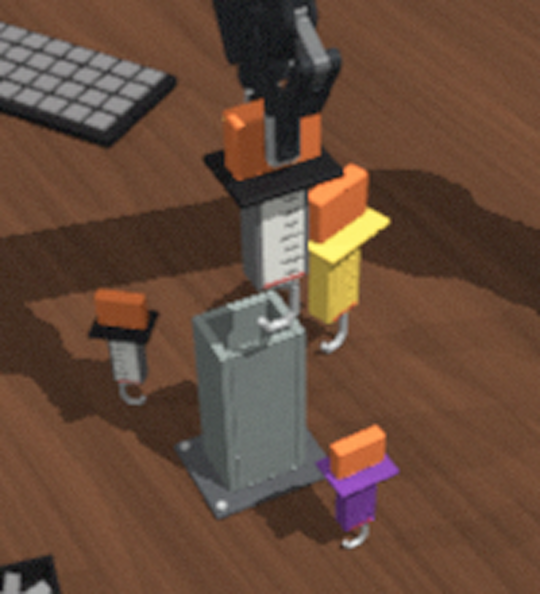

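The scale is upright in the grip as before and ready to go back in. I'll align over the sleeve and lower.

Call:
move_arm --moves '[[[-0.12, -0.7, 0], [0, 0, 0], 0], [[0, -0.7, 0], [0, 0, 0], 0], [[0, -0.31, 0], [0, 0, 0], 0], [[0, 0, 0], [0, 0, 0], 0], [[0, 0, 0.4], [0, 0, 0], 0]]'

```text
clock: 22.25
position: [0.4843, -0.2356, 0.3249]
ee_rot: [0.047, 0.999, 0.0, 0.001]
ft_force: [0.4, -0.3, -1.8]
grip_width: 0.223
```

Call:
move_arm --moves '[[[0, 0, 0.6], [0, 0, 0], 0], [[0, 0, 0.6], [0, 0, 0], 0], [[0, 0, 0.6], [0, 0, 0], 0], [[0, 0, 0.6], [0, 0, 0], 0], [[0, 0, 0.6], [0, 0, 0], 0]]'

```text
clock: 22.88
position: [0.4837, -0.2361, 0.2487]
ee_rot: [0.048, 0.999, 0.0, -0.0]
ft_force: [-0.5, -0.1, -1.6]
grip_width: 0.224
```

Call:
move_arm --moves '[[[0, 0, 0.6], [0, 0, 0], 0], [[0, 0, 0.6], [0, 0, 0], 0], [[0, 0, 0.6], [0, 0, 0], 0], [[0, 0, 0.6], [0, 0, 0], 0], [[0, 0, 0.4], [0, 0, 0], 0]]'

```text
clock: 23.5
position: [0.4836, -0.236, 0.1787]
ee_rot: [0.048, 0.999, 0.0, -0.0]
ft_force: [0.1, 1.6, -1.7]
grip_width: 0.223
```

Call:
move_arm --moves '[[[0, 0, 0.15], [0, 0, 0], 0], [[0, 0, 0.12], [0, 0, 0], 0], [[0, 0, 0.06], [0, 0, 0], 0], [[0, 0, 0], [0, 0, 0], 0]]'

```text
clock: 24.0
position: [0.4839, -0.2362, 0.1717]
ee_rot: [0.048, 0.999, 0.0, 0.0]
ft_force: [0.3, -0.5, -2.1]
grip_width: 0.226
```

Call:
move_arm --moves '[[[0, 0, 0.04], [0, 0, 0], 0], [[0, 0, 0], [0, 0, 0], 0]]'

```text
clock: 24.25
position: [0.4838, -0.2361, 0.1706]
ee_rot: [0.048, 0.999, 0.0, 0.0]
ft_force: [-0.2, 0.6, -1.4]
grip_width: 0.221
```

Call:
move_arm --moves '[[[0, 0, 0.05], [0, 0, 0], 0], [[0, 0, 0], [0, 0, 0], 0]]'

```text
clock: 24.5
position: [0.4839, -0.2362, 0.1694]
ee_rot: [0.048, 0.999, 0.0, 0.0]
ft_force: [-0.2, -0.2, -1.8]
grip_width: 0.22
```

Call:
move_arm --moves '[[[0, 0, 0.04], [0, 0, 0], 0], [[0, 0, 0], [0, 0, 0], 0]]'

```text
clock: 24.75
position: [0.4839, -0.2362, 0.1693]
ee_rot: [0.048, 0.999, 0.0, 0.0]
ft_force: [-5.3, 2.0, 9.4]
grip_width: 0.224
```

Contact came at exactly the original height (0.1693), so the flange is on the rim. I'll release and withdraw.

Call:
move_arm --moves '[[[0, 0, 0], [0, 0, 0], 0.3], [[0, 0, 0], [0, 0, 0], 0.6], [[0, 0, 0], [0, 0, 0], 0.9], [[0, 0, 0], [0, 0, 0], 1], [[0, 0, 0], [0, 0, 0], 1]]'

```text
clock: 25.38
position: [0.4838, -0.2362, 0.1682]
ee_rot: [0.048, 0.999, 0.0, -0.0]
ft_force: [0.7, -0.1, 0.1]
grip_width: 1.002
```

Call:
move_arm --moves '[[[0, 0, -0.4], [0, 0, 0], 1], [[0, 0, -0.8], [0, 0, 0], 1], [[0, 0, -0.9], [0, 0, 0], 1], [[0, 0, -0.9], [0, 0, 0], 1], [[0, 0, -0.9], [0, 0, 0], 1]]'

```text
clock: 26.0
position: [0.4838, -0.2363, 0.2673]
ee_rot: [0.048, 0.999, -0.0, 0.0]
ft_force: [1.1, -0.1, 0.2]
grip_width: 0.997
```

Call:
move_arm --moves '[[[0, 0, -0.5], [0, 0, 0], 1], [[0, 0, 0], [0, 0, 0], 1]]'

```text
clock: 26.25
position: [0.4841, -0.2363, 0.279]
ee_rot: [0.048, 0.999, -0.0, 0.001]
ft_force: [-0.1, 0.1, 0.1]
grip_width: 1.002
```

```bash
python3 - <<'E'
from h import *
o=get_obs();print(o["clock"],o["position"],o["ft_force"],o["grip_width"])
s=camera("scene")[:,:,::-1];cv2.imwrite("pics/s7.png",cv2.resize(s[100:460,160:440],(466,600),interpolation=cv2.INTER_CUBIC))
ref=cv2.imread("pics/scene0.png")
for n,(a,b,c,d) in dict(scale=(156,190,268,316),carton=(340,416,342,420),mug=(310,380,220,275),bottle=(390,445,278,318),fan=(265,310,180,230)).items():
    T=cv2.resize(ref[a:b,c:d],None,fx=4,fy=4);S=cv2.resize(s[a-8:b+8,c-8:d+8],None,fx=4,fy=4);_,v,_,l=cv2.minMaxLoc(cv2.matchTemplate(S,T,5));print(n,l[0]/4-8,l[1]/4-8,round(v,3))
E
```

```text
26.25 [ 0.48408529 -0.23633119  0.27900273] [-0.08883919  0.06076494  0.0578756 ] 1.0016628302880362
scale 0.25 0.5 0.98
carton 0.5 0.25 0.997
mug 0.0 0.0 0.998
bottle 0.0 0.0 0.999
fan 0.0 0.0 0.998
```

View pics/s7.png

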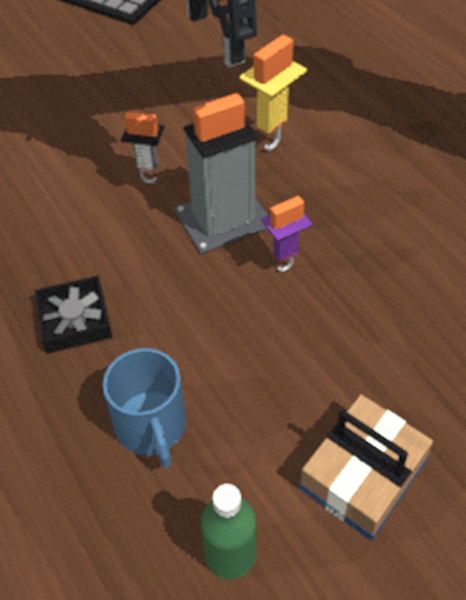

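The scale is seated in its holder with its flange flat on the rim. The carton is back in its place, and the bottle, mug and fan haven't moved.

```bash
python3 -c "from workcell import *;print(hand_in())"
```

```text
the job is handed in; nothing more can be done
None
```

I weighed the carton and handed the job in at about 26 s of the 64 s allowed. The hand-in gives no verdict, so these are my own checks.

- **Weighing:** I took the large grey scale by its orange grip, hooked the bail and raised the carton about 1 cm. Two estimates gave 9.6 mm and about 10.5 mm, with the camera and force readings giving slightly different values. I held it still for about 2.3 s.
- **Reading:** The load was about 3.5 N, or roughly 0.35 kg. I estimated the pointer at about 0.03 m from the force and did not read it off the dial. That is far below the red line at 0.075 m.
- **Putting back:** I lowered the carton, unhooked it and lowered the scale into its holder. It touched the rim at the same height where I had gripped it, pressing with about 9 N, and then I let go.
- **Last checks:** The final picture shows the scale seated on the rim and the carton within about 1–2 mm of where it stood. The mug, bottle and fan show zero shift. The gripper is open, clear of everything and reads no force.

The force reading is noisy by about 0.5 N, and one hold sample was off by about 2 N, so the weight is approximate. No check failed.

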